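# Back a ratchet press off by one notch

### The arm

A 6-joint arm with a two-finger parallel gripper is mounted at the origin on the work surface. World frame = base frame: x ahead of the robot, y to its left, z up, the work surface at z = 0. Lengths are in m, angles in rad, forces in N, time in s.
With the tool pointing down it reaches from about 0.375 to 0.9 m from the base axis. Payload 3.1 kg.
Tool frame: the origin (TCP) lies between the finger pads; the fingertips stand 19 mm ahead of it and the grasp point (between the pads) is the TCP (arm.tip_extent is the distance from the TCP to the fingertips, in m); z points along the fingers, y is the line along which they close (so a half turn about z gives the same grasp; the last joint's range is limited). The gripper opens to 87 mm and grips with 3 to 60 N. Pads are 19 mm wide; open, the fingers measure 117 mm over their backs; the gripper's body (75 mm by 190 mm) begins 51 mm behind the grasp point.
Start: joints at [1.026, 0.527, 1.433, -0, 1.181, -0.178], TCP at [0.224, 0.583, 0.242] pointing down, gripper open.
Joint ranges: [-3.08, 3.08], [-0.75, 2.2], [0.22, 2.44], [-1.43, 4.57], [0, 2.65], [-2.85, 2.85]. Speed limits (rad/s): [2.79, 2.79, 3.14, 3.14, 3.14, 3.14].

### API

Orientations are given as a unit quaternion [w, x, y, z].
In Python, from bench import arm gives the robot as it stands. The module is installed in compiled form; this text tells all that it offers.
- The arm moves only by the shell command python3 -m pendant 'ROWS' [FORCE]. ROWS is JSON, a list of rows, each a list of 5 numbers: the shift along the tool's x, y, z in cm, then the turn about the tool's z in degrees, then the closure, from 0 (fully open) to 1 (shut). A call has 1 to 10 rows; each row is the pose to reach, as a shift and turn from the pose commanded when the call began, along the tool's axes at that moment; what a row does not reach only later rows make up. A row lasts 1/12 s, in which the tool goes at most 41.7 mm and 7.16 degrees, less where a joint would pass 70% of its speed; a pose out of reach is approached as far as the arm can. A call with a gripper value outside its range is refused whole. The fingers move at their own pace and stop on an object; FORCE is the grip in N (left out, the last holds). Time passes only in rows, so rows that repeat a pose let the fingers close. It gives the time, the measured TCP pose, the force, the opening and the grip force at its end, in the units of the state.
- arm.get_obs(): the state, without advancing time (a new reading comes with each control period).
- arm.get_image(name): name is "scene" or "top"; returns (picture, depth): 420x560x3 uint8, blue, green, red; 420x560 float32, m along the optical axis (not along the pixel's ray), 0 where there is no reading.
- arm.camera_info(name): a dict with "fx", "fy", "cx", "cy" (pixels), "rvec" (rotation vector, rad) and "tvec" (3), from world to camera coordinates, as OpenCV has them. Camera axes: x right, y down, z forward; pixel columns grow to the right and rows downward; lengths in m; the calibration is good to about 2 mm. A picture is of the moment at which its call begins. camera_info takes no time and is no camera call.
- arm.close_job(): hands the job in; it is judged then, once.
Trained networks look in the newest picture that a camera, given by its name, has taken for a name from the list of things; names that differ only in an ending like _2 or _b are one class to them, and where a whole thing is asked for, a point or a joint stands for the part that bears it (a point fixed in the world has none). Each returns a list of dicts, best first, with "p" (0 to 1); they miss things now and then, are a little off and sometimes report something else, mostly with a low value. They report only what shows in the picture. A call takes as long as a camera call.
- arm.recognise(target, camera): "point" ([row, column] in pixels, amid what is visible of it).
- arm.outline_of(target, camera): "mask" (420x560 bool, what is visible of it) and "point" ([row, column] in pixels, amid what is visible of it).
The state is a dict: "time": time; "joint_pos": joint angles; "joint_vel": joint speeds; "joint_torque": joint torques, N m; "tool_pos": TCP position; "tool_rot": TCP orientation; "wrist_force": force on the tool from outside, world axes, zero at the start; "ft_torque": the same for the moment, N m; "gripper_width": opening from 0.0 (shut) to 1.0 (fully open); "grasp_force": force on a finger pad.
Only numpy, scipy, OpenCV 4.12 (cv2) and the standard library are available. Lean on these libraries where they do the work, as an engineer would, in place of code of your own. Each camera call takes 0.05 s, during which the arm holds its last target. There are 200 camera calls.

### The job

Back the ram of the bench press off by exactly one notch: with a fingertip, lift the pawl by its thumb pin until it tips over its pivot and stays up, push the top spoke of the star handle so that the ratchet wheel goes backward one notch (top of the wheel towards the pawl's pivot), then tip the pawl over again so that it drops fully home between the teeth. Only touch and push gently, do not grip or lift anything, and leave the loose things around the press where they stand.

Things in the scene. Friction and masses are not known exactly. Their poses are not given: they have to be found in the camera images.
- press: Grey cast bench press, fixed, yaw up to 0.4 rad. Origin: on the table, below the shaft. x = along the level shaft, from the star handle (-x, robot side) to the gear housing; y = along the ram, towards the anvil; z up. Base x -55 to 95, y -175 to 245, 18 mm thick. Housing x 15 to 75, y +-45, 132 mm high. Anvil at y 207 to 237, 123 mm high. Ram axis 75 mm high; it moves 12.6 mm per notch.
- shaft (a point): Point on the shaft axis in the plane of the toothed steel disc: press x -20, y 0, 115 mm above the table. The disc is 116 mm in diameter over its 10 saw teeth (14 mm deep) and 12 mm thick; its topmost teeth reach 173 mm above the table. Axes as the press.
- wheel (a joint): Angle (rad) of ratchet wheel and star handle. Within 0.06 of 0 at the start; grows BACKWARD (top moves to press +y). One notch = 0.628 (36 deg); the pawl drops fully home if the wheel is within about 0.1 of that, else it rests on a tooth. Blocked while the pawl is down; with the pawl up it turns with light friction (about 2 N at a spoke) either way and stays where left.
- top_ball (a point): Centre of the black ball (26 mm) on the uppermost of the star handle's four spokes (12 mm bars, 90 degrees apart, in the plane press x = -105 mm; hub 44 mm in diameter). 95 mm from the shaft axis. At wheel 0 the spoke leans 18 degrees from vertical to press -y, one notch back 18 degrees to +y. Push the spoke from its -y side.
- pivot (a point): Centre of the pawl's pivot, whose pin is parallel to the shaft: press x -20, y 62, 181 mm above the table. Fixed to the press, axes as the press. Behind it (press x 15 to 27, y 51 to 86) stands its bracket, 205 mm high, with the stop pin for the raised pawl.
- pawl (a joint): Angle (rad) of the dark steel pawl about its pivot. 0 = fully home between the teeth; grows as it is lifted; 1.45 = tipped back on its stop. It swings freely: let go below about 0.85 it falls back home by its own weight, past about 1.1 it tips over onto the stop and stays up. Resting on top of a tooth it reads about 0.2. A newton or so moves it.
- thumb_pin (a point): Middle of the free length of the pawl's thumb pin: polished (slippery) steel bar, 14 mm in diameter, parallel to the shaft, standing 40 mm out of the pawl towards the robot (press x -66 to -26). Pawl down: press y 29, 221 mm above the table (33 mm to -y of the pivot, 40 above it). Pushed to +y it arcs over the pivot (52 mm radius), the nose rising; on the stop it is 35 mm to +y of the pivot, 38 above it.
- core: Concrete test core, cylinder 38 mm diameter, 80 mm high, standing loose on the base plate between platen and anvil. Origin: centre of its underside. Leave it.
- spare_core: A second such core, standing on the table. Leave it.
- spanner: Steel spanner, 160 mm, lying on the table. Leave it.
- beaker: Glass beaker, 72 mm diameter, 90 mm high. Leave it.
- bowl: Steel bowl, 100 mm diameter, 45 mm high, behind the press. Leave it.
- reagent: Amber bottle, 60 mm diameter, 150 mm high, behind the press. Leave it.
- jar: Small white jar, 52 mm diameter, 60 mm high. Leave it.

How it is judged:
On the way, in this order (a step that is already met when the one before it is completed fails the run):
1. the pawl is lifted over and stays up, the wheel still in its starting notch (value of joint pawl above 1.2 rad and value of joint wheel between -0.19 and 0.25 rad), for 0.2 s.
2. with the pawl up, the wheel is pushed backward one notch (value of joint pawl above 1.1 rad and value of joint wheel between 0.468 and 0.788 rad), for 0.2 s.
At the end, for the whole second after the job is handed in: The pawl is fully home between the teeth (within 0.07 rad) and the wheel stands one notch backward of its start (0.628 rad, within 0.16 rad) (value of joint pawl below 0.07 rad and value of joint wheel between 0.468 and 0.788 rad and velocity of joint wheel between -0.1 and 0.1 rad/s); the robot touches nothing.
It fails at once if the pawl or the star handle is pinched or forced (over 35 N from the fingers) (contact force between the fingers and pawl above 35 N or contact force between the fingers and wheel above 35 N).
It fails at once if a loose thing is shifted by more than 30 mm or lifted (distance of any of core, spare_core, spanner, beaker, bowl, reagent, jar from where it was at the start of the episode above 0.03 m).
It fails at once if a standing thing is knocked over (angle between any of core, spare_core, beaker, bowl, reagent, jar's own z axis and vertical above 0.4 rad).
It also fails if it takes over 51 s, if anything falls off the work surface, if the arm or the gripper's body presses on something with over 40 N, if the wrist force passes 120 N, or if a joint passes its speed limit or range.

## Working session

There is one attempt and no reset: what is moved stays moved. The work goes in short steps, Python scripts to look and compute and a shell command to move; the robot and the scene stay as the last step left them, time stands still between calls to the robot, and variables do not carry over. Pictures are saved under pics/ and viewed, at most 10 in all, crops included, and the job is handed in when it is done.

```bash
mkdir -p pics; cat > h.py <<'E'
import numpy as np, cv2
from bench import arm
from scipy.spatial.transform import Rotation as R
def cam(n):
    c=arm.camera_info(n); Rm=cv2.Rodrigues(np.array(c["rvec"],float))[0]; return c,Rm,np.array(c["tvec"],float).ravel()
def unproj(n,r,cl,d):
    c,Rm,t=cam(n); p=np.stack([(cl-c["cx"])/c["fx"]*d,(r-c["cy"])/c["fy"]*d,d],-1); return (p-t)@Rm
def proj(n,P):
    c,Rm,t=cam(n); q=np.atleast_2d(P)@Rm.T+t; return np.c_[q[:,1]/q[:,2]*c["fy"]+c["cy"],q[:,0]/q[:,2]*c["fx"]+c["cx"]]
E
python3 - <<'E'
from h import *
o=arm.get_obs();print(o["tool_pos"],o["tool_rot"],o["time"])
for n in("scene","top"):
    im,d=arm.get_image(n);cv2.imwrite(f"pics/{n}0.png",im);np.save(f"{n}0.npy",d)
    c,Rm,t=cam(n);print(n,"pos",-Rm.T@t,"fwd",Rm[2])
    for k in("press","wheel","top_ball","pawl","thumb_pin","shaft","core","reagent","beaker","jar","spare_core","bowl","spanner"):
        for x in arm.outline_of(k,n)[:1]:
            m=x["mask"]&(d>0);rr,cc=np.nonzero(m)
            if len(rr)==0: print(n,k,"nodepth");continue
            P=unproj(n,rr,cc,d[rr,cc]);print(n,k,round(x["p"],2),np.round(x["point"]),"med",np.median(P,0).round(3),"lo",np.percentile(P,3,0).round(3),"hi",np.percentile(P,97,0).round(3))
E
```

```text
[0.2237458  0.58282532 0.24055219] [-3.89122992e-04  1.82349001e-01  9.83233245e-01 -1.03732033e-03] 0.0
scene pos [1.6307748  0.16784093 0.83619783] fwd [-0.8181477  -0.11853175 -0.56265847]
scene press 0.64 [248. 279.] med [0.692 0.026 0.071] lo [ 0.526 -0.136  0.005] hi [0.748 0.219 0.2  ]
scene wheel 0.72 [205. 270.] med [ 0.606 -0.004  0.139] lo [ 0.514 -0.078  0.089] hi [0.619 0.104 0.209]
scene top_ball 0.67 [199. 270.] med [ 0.605 -0.006  0.14 ] lo [ 0.504 -0.08   0.023] hi [0.619 0.105 0.21 ]
scene pawl 0.58 [191. 284.] med [0.616 0.032 0.194] lo [ 0.579 -0.003  0.166] hi [0.624 0.054 0.227]
scene thumb_pin 0.8 [192. 286.] med [0.616 0.032 0.189] lo [ 0.523 -0.005  0.122] hi [0.625 0.058 0.227]
scene shaft 0.94 [251. 280.] med [0.693 0.027 0.071] lo [ 0.527 -0.135  0.007] hi [0.748 0.218 0.197]
scene core 0.88 [261. 326.] med [0.712 0.138 0.069] lo [0.688 0.121 0.022] hi [0.717 0.155 0.099]
scene reagent 0.63 [267. 199.] med [ 0.769 -0.141  0.078] lo [ 0.742 -0.172  0.006] hi [ 0.781 -0.119  0.149]
scene beaker 0.65 [224. 166.] med [ 0.626 -0.271  0.062] lo [ 0.573 -0.306  0
[... 1151 characters left out ...]
 [189. 241.] med [0.692 0.136 0.097] lo [0.677 0.119 0.048] hi [0.71  0.152 0.104]
top reagent 0.62 [174. 338.] med [ 0.738 -0.142  0.103] lo [ 0.719 -0.172  0.026] hi [ 0.766 -0.121  0.152]
top beaker 0.94 [222. 380.] med [ 0.609 -0.288  0.035] lo [ 0.575 -0.309 -0.002] hi [ 0.636 -0.244  0.093]
top jar 0.72 [201. 180.] med [0.657 0.312 0.058] lo [0.637 0.293 0.018] hi [0.679 0.335 0.065]
top spare_core 0.5 [235. 214.] med [0.554 0.212 0.078] lo [0.539 0.199 0.012] hi [0.571 0.229 0.085]
top bowl 0.76 [157. 280.] med [0.808 0.026 0.02 ] lo [ 0.76  -0.016  0.001] hi [0.846 0.069 0.048]
top spanner 0.63 [268. 350.] med [ 0.468 -0.188  0.007] lo [ 0.424 -0.257 -0.004] hi [ 0.516 -0.128  0.014]
```

View pics/scene0.png

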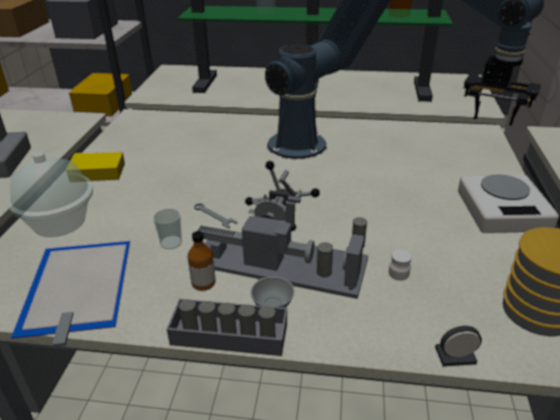

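View pics/top0.png

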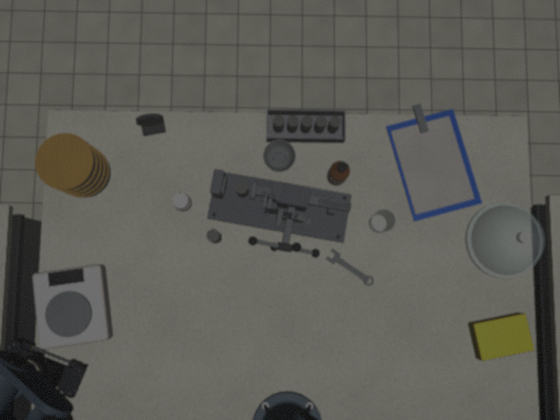

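The scene view shows the press centre (270,235), with the star handle at about (285,190). The top view shows the base spanning (210,172) to (350,240), with the handle bar on row 245. Next I'll fit the base rectangle and the balls.

```bash
python3 - <<'E'
from h import *
from scipy.optimize import least_squares
d=np.load("top0.npy")
rr,cc=np.mgrid[150:275,190:370];rr=rr.ravel();cc=cc.ravel();P=unproj("top",rr,cc,d[rr,cc])
m=[x for x in arm.outline_of("press","top")][0]["mask"][rr,cc]
Q=P[m&(P[:,2]>.010)&(P[:,2]<.027)]
print("z base",np.median(Q[:,2]))
(c,s,a)=cv2.minAreaRect(Q[:,:2].astype(np.float32));print(c,s,a)
box=cv2.boxPoints((c,s,a));e=sorted([(np.linalg.norm(box[i]-box[i-1]),tuple(box[i]-box[i-1])) for i in range(4)])[-1][1];e=np.array(e);e*=np.sign(e[1])
yaw=np.arctan2(-e[0],e[1]);X=np.array([np.cos(yaw),np.sin(yaw)]);Y=np.array([-X[1],X[0]])
o=np.array(c)-.020*X-.035*Y;print("yaw",yaw,"origin",o)
for n in("top","scene"):
    d=np.load(n+"0.npy");rr,cc=np.mgrid[100:300,180:380];rr=rr.ravel();cc=cc.ravel();P=unproj(n,rr,cc,d[rr,cc])
    L=np.c_[(P[:,:2]-o)@X,(P[:,:2]-o)@Y,P[:,2]]
    for nm,b in dict(topball=((-.125,-.085),(-.06,.06),(.18,.235)),pin=((-.075,-.028),(-.0,.06),(.2,.24)),balls=((-.125,-.085),(-.12,.12),(.06,.18)),core=((.0,.1),(.08,.19),(.09,.115)),anvil=((-.1,.1),(.195,.26),(.11,.13)),housing=((0,.09),(-.08,.08),(.125,.14)),bracket=((.005,.04),(.04,.1),(.195,.215))).items():
        k=np.all([(L[:,i]>b[i][0])&(L[:,i]<b[i][1]) for i in range(3)],0)
        if k.sum()>2: print(n,nm,k.sum(),"med",np.median(L[k],0).round(4),"lo",L[k].min(0).round(3),"hi",L[k].max(0).round(3))
im,_=arm.get_image("top");im2,_=arm.get_image("scene")
a=cv2.resize(im[165:275,200:360],None,fx=4,fy=4,interpolation=3)[:,:640];b=cv2.resize(im2[150:270,210:370],None,fx=4,fy=4,interpolation=3)
cv2.imwrite("pics/c1.png",np.clip(b*1.6,0,255).astype(np.uint8))
E
```

```text
z base 0.01796183550074409
(0.6220221519470215, 0.029310569167137146) (0.42070525884628296, 0.21260085701942444) 80.45722198486328
yaw -0.16655286 origin [ 0.59649647 -0.00188943]
top topball 5 med [-0.0859 -0.0304  0.2066] lo [-0.087 -0.036  0.202] hi [-0.085 -0.022  0.211]
top pin 3 med [-0.0288  0.0311  0.2252] lo [-0.029  0.028  0.219] hi [-0.029  0.034  0.228]
top balls 18 med [-0.0853  0.0036  0.1254] lo [-0.086 -0.088  0.087] hi [-0.085  0.095  0.152]
top core 209 med [0.0747 0.1435 0.0981] lo [0.051 0.08  0.09 ] hi [0.098 0.17  0.108]
top anvil 230 med [0.0696 0.221  0.1225] lo [0.04  0.206 0.11 ] hi [0.1   0.237 0.129]
top housing 626 med [0.0663 0.0052 0.1322] lo [ 0.002 -0.045  0.125] hi [0.09  0.065 0.14 ]
top bracket 55 med [0.0163 0.0715 0.204 ] lo [0.005 0.04  0.195] hi [0.04  0.079 0.214]
scene core 229 med [0.0815 0.1488 0.097 ] lo [0.057 0.094 0.09 ] hi [0.099 0.173 0.104]
scene anvil 209 med [0.0733 0.225  0.1217] lo [0.04  0.209 0.11 ] hi [0.1   0.239 0.126]
scene housing 667 med [0.0605 0.0091 0.1317] lo [ 0.013 -0.042  0.125] hi [0.09  0.075 0.14 ]
scene bracket 65 med [0.0167 0.052  0.2023] lo [0.007 0.04  0.195] hi [0.039 0.082 0.214]
```

View pics/c1.png

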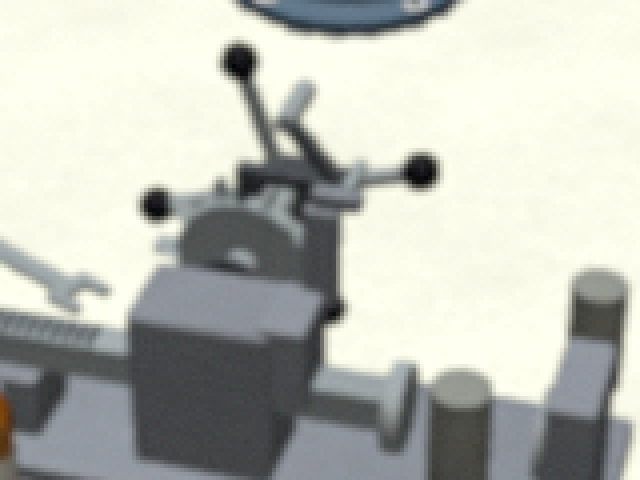

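```bash
cat > fit.py <<'E'
from h import *
from scipy.optimize import minimize
# press as boxes; fit x,y,yaw on tops seen by both cameras
boxes=[((-55,95),(-175,245),18),((15,75),(-45,45),132)]
pts=[]
for n in("top","scene"):
    d=np.load(n+"0.npy");rr,cc=np.mgrid[130:310,180:390];rr=rr.ravel();cc=cc.ravel();P=unproj(n,rr,cc,d[rr,cc]);pts.append(P)
P=np.vstack(pts)
base=P[(abs(P[:,2]-.018)<.005)];hs=P[abs(P[:,2]-.132)<.004];an=P[abs(P[:,2]-.123)<.004]
near=lambda Q,c,r:Q[np.hypot(*(Q[:,:2]-c).T)<r]
base=base[(base[:,0]>.5)&(base[:,0]<.77)&(abs(base[:,1]-.03)<.24)]
hs=near(hs,[.655,-.01],.07);an=near(an,[.71,.205],.08)
def ins(q,x,y):
    dx=np.maximum(x[0]-q[:,0],q[:,0]-x[1]);dy=np.maximum(y[0]-q[:,1],q[:,1]-y[1]);return 1/(1+np.exp(np.maximum(dx,dy)/.0015))
def cost(p):
    X=np.array([np.cos(p[2]),np.sin(p[2])]);Y=np.array([-X[1],X[0]]);o=np.array(p[:2])
    L=lambda Q:np.c_[(Q[:,:2]-o)@X,(Q[:,:2]-o)@Y]
    s=ins(L(base),(-.055,.095),(-.175,.245)).sum()+2*ins(L(hs),(.015,.075),(-.045,.045)).sum()
    tab=tabl; s-=ins(L(tab),(-.055,.095),(-.175,.245)).sum(); return -s
tabl=P[(abs(P[:,2])<.006)]
best=min((minimize(cost,[x0,y0,a],method="Nelder-Mead",options=dict(initial_simplex=np.array([[x0,y0,a],[x0+.01,y0,a],[x0,y0+.01,a],[x0,y0,a+.04]]))) for x0 in(.6,.615,.63) for y0 in(-.01,.005) for a in(-.2,-.15,-.1)),key=lambda r:r.fun)
print(best.x,best.fun,len(base),len(hs))
np.save("press.npy",best.x)
E
cat >> h.py <<'E'
def W(L):
    x,y,a=np.load("press.npy");L=np.atleast_2d(L);return np.c_[x+L[:,0]*np.cos(a)-L[:,1]*np.sin(a),y+L[:,0]*np.sin(a)+L[:,1]*np.cos(a),L[:,2]]
def Lc(P):
    x,y,a=np.load("press.npy");P=np.atleast_2d(P);return np.c_[(P[:,0]-x)*np.cos(a)+(P[:,1]-y)*np.sin(a),-(P[:,0]-x)*np.sin(a)+(P[:,1]-y)*np.cos(a),P[:,2]]
E
python3 fit.py; python3 - <<'E'
from h import *
for n in("top","scene"):
    d=np.load(n+"0.npy");rr,cc=np.mgrid[100:300,180:380];rr=rr.ravel();cc=cc.ravel();L=Lc(unproj(n,rr,cc,d[rr,cc]))
    for nm,b in dict(topball=((-.125,-.085),(-.06,.06),(.18,.235)),pin=((-.07,-.02),(-.0,.06),(.215,.24)),lball=((-.125,-.085),(.06,.12),(.06,.18)),rball=((-.125,-.085),(-.12,-.06),(.06,.18)),core=((.0,.1),(.08,.19),(.09,.115)),anvil=((-.1,.1),(.195,.26),(.11,.13)),housing=((0,.09),(-.08,.08),(.128,.14)),bracket=((.0,.04),(.04,.1),(.195,.215))).items():
        k=np.all([(L[:,i]>b[i][0])&(L[:,i]<b[i][1]) for i in range(3)],0)
        if k.sum()>2: print(n,nm,k.sum(),"med",np.median(L[k],0).round(4),"lo",L[k].min(0).round(3),"hi",L[k].max(0).round(3))
im=cv2.imread("pics/scene0.png")
big=cv2.resize(im[140:300,190:380],None,fx=4,fy=4,interpolation=3);big=np.clip(big*1.5,0,255).astype(np.uint8)
def pt(L,c):
    r,q=proj("scene",W(L))[0];cv2.circle(big,(int((q-190+.5)*4),int((r-140+.5)*4)),3,c,-1)
for x in(.015,.075):
  for y in(-.045,.045):pt([x,y,.132],(0,0,255))
for x in(-.055,.095):
  for y in(-.175,.245):pt([x,y,.018],(0,0,255))
pt([-.02,.062,.181],(255,0,0))
for x in(-.066,-.026):pt([x,.029,.221],(0,255,0))
for t in range(4):
  a=np.radians(-18+90*t);pt([-.105,.095*np.sin(a),.115+.095*np.cos(a)],(0,200,255))
cv2.imwrite("pics/c2.png",big[:600])
E
```

```text
[ 0.62709236 -0.00537387 -0.16564051] -7698.137334545536 6306 1356
top topball 79 med [-0.1053 -0.0297  0.2136] lo [-0.118 -0.043  0.182] hi [-0.093 -0.017  0.225]
top pin 84 med [-0.0397  0.0276  0.2262] lo [-0.06   0.02   0.215] hi [-0.02   0.039  0.233]
top lball 96 med [-0.1056  0.0849  0.1498] lo [-0.117  0.06   0.132] hi [-0.093  0.102  0.159]
top rball 88 med [-0.1058 -0.0868  0.0964] lo [-0.117 -0.103  0.08 ] hi [-0.093 -0.061  0.106]
top core 208 med [0.0438 0.1419 0.0981] lo [0.02  0.085 0.09 ] hi [0.067 0.168 0.108]
top anvil 268 med [0.0446 0.2192 0.1224] lo [0.009 0.205 0.11 ] hi [0.081 0.236 0.129]
top housing 692 med [0.0434 0.0046 0.1325] lo [ 0.001 -0.046  0.128] hi [0.074 0.063 0.14 ]
top bracket 68 med [0.0183 0.0713 0.2038] lo [0.001 0.054 0.195] hi [0.027 0.084 0.213]
scene topball 105 med [-0.0975 -0.0244  0.2057] lo [-0.11 -0.04  0.18] hi [-0.089 -0.014  0.22 ]
scene pin 53 med [-0.0402  0.0323  0.2249] lo [-0.061  0.023  0.217] hi [-0.02   0.036  0.23 ]
scene lball 113 med [-0.0982  0.0891  0.145 ] lo [-0.11   0.061  0.131] hi [-0.09   0.104  0.158]
scene rball 78 med [-0.0972 -0.0861  0.0922] lo [-0.112 -0.102  0.074] hi [-0.088 -0.06   0.101]
scene core 232 med [0.0509 0.1468 0.0969] lo [0.026 0.093 0.09 ] hi [0.071 0.172 0.104]
scene anvil 311 med [0.0553 0.2232 0.1212] lo [0.01  0.207 0.11 ] hi [0.085 0.238 0.126]
scene housing 717 med [0.0477 0.0117 0.1315] lo [ 0.008 -0.043  0.128] hi [0.078 0.074 0.139]
scene bracket 87 med [0.0249 0.0738 0.2017] lo [0.001 0.057 0.195] hi [0.031 0.087 0.206]
```

View pics/c2.png

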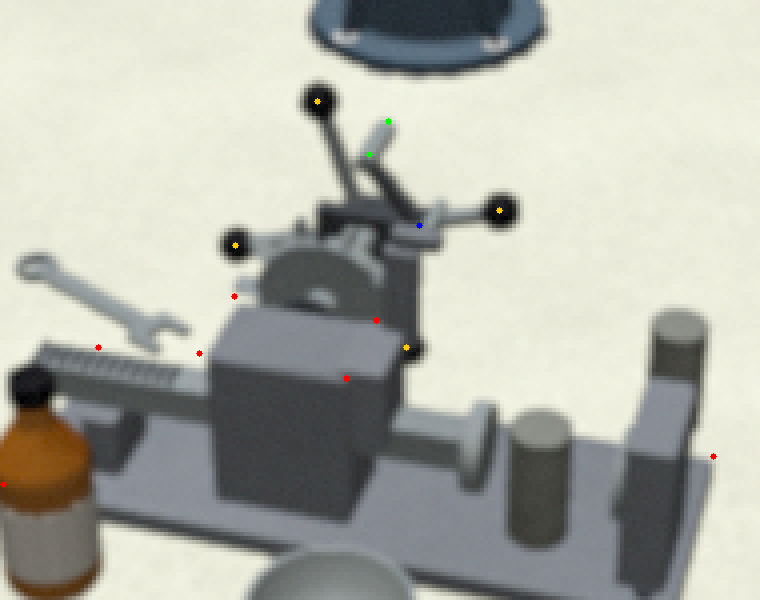

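The projected model matches the picture: the balls, thumb pin and pivot all lie on their parts. First I'll raise the tool, shut the fingers and turn it so that tool x lies along press +y.

```bash
python3 -m pendant '[[0,0,-6,7,1],[0,0,-6,14,1],[0,0,-6,21,1],[0,0,-6,28,1],[0,0,-6,35,1],[0,0,-6,42,1],[0,0,-6,49,1],[0,0,-6,56,1],[0,0,-6,63,1],[0,0,-6,70,1]]' 20
cat > go.py <<'E'
import sys
from h import *
o=arm.get_obs();T=R.from_quat(np.roll(o["tool_rot"],-1))
yaw=np.load("press.npy")[2];x=T.as_matrix()[:,0]
print("t",o["time"],"tip local mm",(Lc(o["tool_pos"]+T.apply([0,0,arm.tip_extent]))*1000).round(1),"turn needed deg",np.degrees(np.arctan2(x[1],x[0])-(yaw+np.pi/2)).round(2),"F",np.round(o["wrist_force"],1),"w",o["gripper_width"])
if len(sys.argv)>1:
    L=np.array(eval(sys.argv[1]))/1000;tip=o["tool_pos"]+T.apply([0,0,arm.tip_extent]);print("shift cm",(T.inv().apply(W(L)[0]-tip)*100).round(2))
E
python3 go.py "[-50,-40,270]"
```

```text
time: 2.38
tool_pos: [0.2241, 0.5834, 0.3015]
tool_rot: [0.0, 0.715, 0.699, -0.0]
wrist_force: [-1.0, 0.7, 0.3]
gripper_width: 0.324
grasp_force: 0.0
t 2.3833 tip local mm [[-494.6  514.2  282.5]] turn needed deg 8.13 F [-1.   0.7  0.3] w 0.3237860452638048
shift cm [-61.15  36.18   1.26]
```

```bash
python3 -m pendant '[[-3,2,0,4,1],[-6.5,4,0,8.1,1],[-10,6,0,8.1,1],[-13.5,8,0,8.1,1],[-17,10,0,8.1,1],[-20.5,12,0,8.1,1],[-24,14,0,8.1,1],[-27,16,0,8.1,1],[-30,18,0,8.1,1],[-30,18,0,8.1,1]]' && python3 -m pendant '[[-3.5,2,0,0,1],[-7,4,0,0,1],[-10,6,0,0,1],[-13.5,8,0,0,1],[-17,10,0,0,1],[-20.5,12,0,0,1],[-24,14,0,0,1],[-27,16,0,0,1],[-30,18,0,0,1],[-30,18,0,0,1]]' >/dev/null; python3 go.py "[-50,-5,203]"
```

```text
time: 3.22
tool_pos: [0.4024, 0.2758, 0.3019]
tool_rot: [0.002, 0.763, 0.646, 0.0]
wrist_force: [-0.5, 0.5, 0.0]
gripper_width: 0.006
grasp_force: 0.0
t 4.05 tip local mm [[-85.7 -59.7 282.8]] turn needed deg 0.08 F [ 0.1  0.6 -0.2] w 0.007516025943117196
shift cm [5.49 3.54 7.99]
```

```bash
python3 -m pendant '[[2,2,0,0,1],[5.5,3.5,1,0,1],[5.7,3.5,4,0,1],[5.7,3.5,6,0,1],[5.7,3.5,8,0,1],[5.7,3.5,8,0,1],[5.7,3.5,8,0,1]]' && python3 go.py "[-50,50,203]"; python3 - <<'E'
from h import *
im=arm.get_image("scene")[0]
cv2.imwrite("pics/c3.png",np.clip(cv2.resize(im[60:260,180:400],None,fx=3,fy=3,interpolation=3)*1.5,0,255).astype(np.uint8))
E
```

```text
time: 4.63
tool_pos: [0.5718, 0.0073, 0.2208]
tool_rot: [-0.001, 0.761, 0.649, -0.001]
wrist_force: [0.2, 0.2, -1.1]
gripper_width: 0.003
grasp_force: 0.0
t 4.6333 tip local mm [[-56.7   3.4 201.8]] turn needed deg 0.41 F [ 0.2  0.2 -1.1] w 0.0026139089914389404
shift cm [ 4.66  0.7  -0.12]
```

View pics/c3.png

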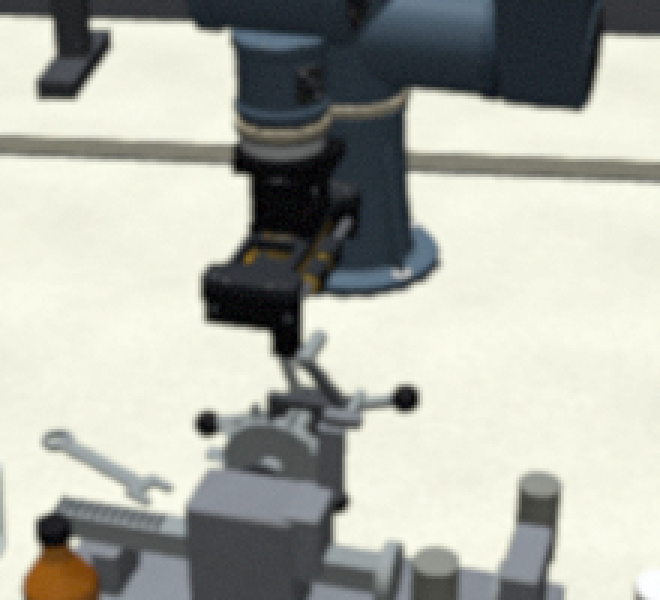

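The fingertip at (287,350) is just to the −y side of the thumb pin at (312,350). Pushing now.

```bash
python3 -m pendant '[[0.5,0.5,0,0,1],[1,0.5,0,0,1],[1.5,0.5,0,0,1],[2,0.5,0,0,1],[2.5,0.5,0,0,1],[3,0.5,0,0,1],[3.5,0.5,0,0,1],[4,0.5,0,0,1],[4.5,0.5,0,0,1],[5,0.5,0,0,1]]' && python3 -m pendant '[[0.4,0,0,0,1],[0.8,0,0,0,1],[1.2,0,0,0,1],[1.5,0,0,0,1],[1.8,0,0,0,1],[1.8,0,0,0,1],[1.8,0,0,0,1],[1.8,0,0,0,1]]'; python3 go.py; cat > loc.py <<'E'
from h import *
# ball/pin points in press axes
for n in("top","scene"):
    im,d=arm.get_image(n);rr,cc=np.mgrid[100:300,180:380];rr=rr.ravel();cc=cc.ravel();L=Lc(unproj(n,rr,cc,d[rr,cc]));g=im[rr,cc].max(1)
    for nm,b in dict(topball=((-.12,-.085),(-.06,.06),(.195,.235)),lball=((-.12,-.085),(.08,.12),(.06,.17)),rball=((-.12,-.085),(-.12,-.08),(.06,.17)),pin=((-.064,-.03),(.0,.13),(.214,.245))).items():
        k=np.all([(L[:,i]>b[i][0])&(L[:,i]<b[i][1]) for i in range(3)],0)
        if k.sum()>2: print(n,nm,k.sum(),"med",(np.median(L[k],0)*1000).round(1),"lo",(L[k].min(0)*1000).round(),"hi",(L[k].max(0)*1000).round())
E
python3 loc.py
```

```text
time: 5.52
tool_pos: [0.5853, 0.0556, 0.2214]
tool_rot: [-0.0, 0.761, 0.649, -0.0]
wrist_force: [-0.1, -0.4, -0.2]
gripper_width: 0.006
grasp_force: 0.2
time: 6.18
tool_pos: [0.5882, 0.0725, 0.2216]
tool_rot: [0.0, 0.761, 0.649, -0.0]
wrist_force: [-0.1, -0.1, 0.1]
gripper_width: 0.006
grasp_force: 0.0
t 6.1833 tip local mm [[-51.2  70.4 202.6]] turn needed deg 0.37 F [-0.1 -0.1  0.1] w 0.005879272686072083
top topball 77 med [-105.8  -30.4  214.6] lo [-118.  -43.  203.] hi [-93. -18. 225.]
top rball 59 med [-106.1  -91.4   96. ] lo [-117. -104.   84.] hi [-93. -81. 104.]
scene topball 81 med [-96.9 -25.5 207.8] lo [-109.  -41.  195.] hi [-87. -15. 220.]
scene lball 82 med [-96.7  92.7 148.6] lo [-110.   80.  134.] hi [-86. 103. 157.]
scene rball 63 med [-96.6 -88.5  90.7] lo [-112. -102.   78.] hi [-88. -80.  99.]
scene pin 75 med [-41.6  80.5 221.9] lo [-60.  59. 214.] hi [-30. 105. 228.]
```

```bash
python3 -m pendant '[[-1.5,0,0,0,1],[-1.5,0,-2,0,1],[-1.5,0,-4.5,0,1],[-5,-2,-4.5,0,1],[-9,-4,-4.5,0,1],[-12,-5.4,-4.5,0,1],[-13.5,-5.4,-4,0,1],[-13.5,-5.4,-1,0,1],[-13.5,-5.4,1,0,1],[-13.5,-5.4,1,0,1]]' && python3 go.py "[-105,6.5,192]"; python3 loc.py; python3 - <<'E'
from h import *
im=arm.get_image("scene")[0]
cv2.imwrite("pics/c4.png",np.clip(cv2.resize(im[60:260,180:400],None,fx=3,fy=3,interpolation=3)*1.5,0,255).astype(np.uint8))
E
```

```text
time: 7.12
tool_pos: [0.5107, -0.0521, 0.2084]
tool_rot: [-0.003, 0.762, 0.648, -0.002]
wrist_force: [-0.3, 0.0, 0.2]
gripper_width: 0.005
grasp_force: 0.0
t 7.1167 tip local mm [[-107.3  -65.3  189.4]] turn needed deg 0.28 F [-0.3  0.   0.2] w 0.005078898069706534
shift cm [ 7.17  0.26 -0.25]
top lball 63 med [-106.3   89.6  153.2] lo [-117.   80.  139.] hi [-93. 102. 160.]
top pin 61 med [-45.4  95.9 225. ] lo [-60.  89. 219.] hi [-30. 103. 234.]
scene topball 134 med [-97.3 -33.8 210.3] lo [-118.  -60.  195.] hi [-89. -15. 235.]
scene lball 82 med [-97.1  92.7 148.1] lo [-111.   81.  133.] hi [-90. 104. 158.]
scene rball 63 med [-96.4 -88.5  92. ] lo [-115. -101.   77.] hi [-90. -80.  98.]
scene pin 39 med [-42.3 100.5 223.3] lo [-59.  92. 216.] hi [-30. 105. 227.]
```

View pics/c4.png

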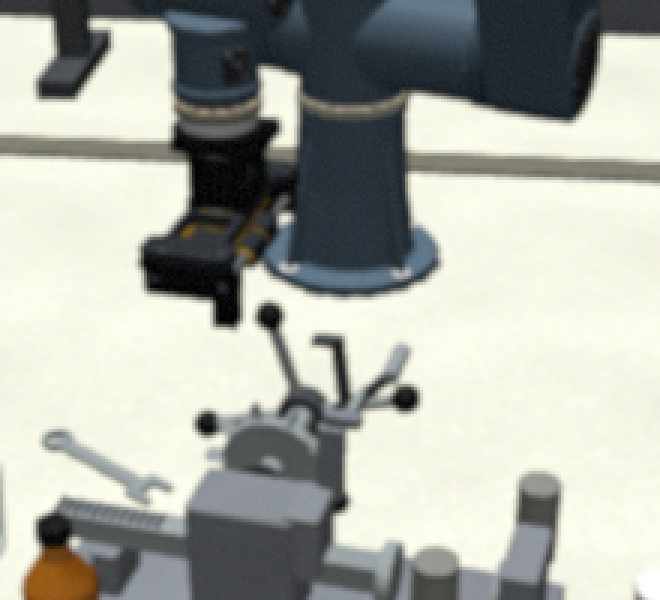

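The pawl is up, with its pin at about (398,355) and its nose at about (330,340). The finger at (228,315) is behind the top ball at (270,315). I'll check the height of the raised nose against the gripper body.

```bash
python3 - <<'E'
from h import *
for n in("top","scene"):
    d=arm.get_image(n)[1];rr,cc=np.mgrid[100:300,180:380];rr=rr.ravel();cc=cc.ravel();L=Lc(unproj(n,rr,cc,d[rr,cc]))
    k=(abs(L[:,0]+.02)<.012)&(L[:,2]>.2)&(L[:,2]<.29)&(abs(L[:,1]-.06)<.06)
    q=L[k]*1000; print(n,k.sum(),q.min(0).round(),q.max(0).round()); print(q[np.argsort(-q[:,2])[:6]].round())
E
```

```text
top 136 [-32.  33. 200.] [ -8. 103. 250.]
[[-17.  56. 250.]
 [-16.  38. 249.]
 [-26.  49. 249.]
 [-25.  57. 249.]
 [-18.  37. 248.]
 [-21.  50. 248.]]
scene 217 [-31.  35. 200.] [ -8. 104. 247.]
[[-16.  55. 247.]
 [-18.  59. 247.]
 [-15.  60. 246.]
 [-15.  57. 246.]
 [-19.  51. 245.]
 [-23.  50. 245.]]
```

```bash
python3 -m pendant '[[0.6,0.2,-0.6,0,1],[1.1,0.2,-0.6,0,1],[1.6,0.2,-0.6,0,1],[2.1,0.2,-0.6,0,1],[2.6,0.2,-0.6,0,1],[3.1,0.2,-0.6,0,1],[3.6,0.2,-0.6,0,1],[4.1,0.2,-0.6,0,1],[4.6,0.2,-0.6,0,1],[5,0.2,-0.6,0,1]]' && python3 -m pendant '[[0.4,0,0,0,1],[0.8,0,0,0,1],[1.1,0,0,0,1],[1.4,0,0,0,1],[1.7,0,0,0,1],[1.9,0,0,0,1],[1.9,0,0,0,1],[1.9,0,0,0,1]]'; python3 go.py "[-105,6.5,195]"; python3 loc.py
```

```text
time: 8.2
tool_pos: [0.5233, -0.0023, 0.2173]
tool_rot: [-0.0, 0.761, 0.649, -0.0]
wrist_force: [-1.3, -2.1, 1.3]
gripper_width: 0.004
grasp_force: 1.3
time: 8.87
tool_pos: [0.5263, 0.0161, 0.2174]
tool_rot: [-0.0, 0.761, 0.649, 0.0]
wrist_force: [0.6, -1.4, -1.0]
gripper_width: 0.002
grasp_force: 0.4
t 8.8667 tip local mm [[-102.9    4.6  198.4]] turn needed deg 0.37 F [ 0.6 -1.4 -1. ] w 0.001962256707933447
shift cm [ 0.19 -0.2   0.34]
top lball 58 med [-105.6   90.4   98.2] lo [-116.   80.   86.] hi [-92. 101. 106.]
top rball 52 med [-106.6  -94.4  150.9] lo [-118. -104.  141.] hi [-93. -87. 159.]
top pin 61 med [-45.4  95.7 224.3] lo [-60.  90. 214.] hi [-31. 103. 234.]
scene topball 154 med [-94.5  14.  211.1] lo [-111.   -7.  197.] hi [-88.  40. 224.]
scene lball 78 med [-96.7  93.4  93.7] lo [-110.   81.   80.] hi [-89. 105. 102.]
scene rball 71 med [-96.8 -89.1 145.5] lo [-111. -102.  130.] hi [-90. -80. 156.]
scene pin 39 med [-42.1 100.1 223. ] lo [-56.  92. 216.] hi [-30. 105. 227.]
```

The wheel is at about 0.59. I'll nudge it 3 mm more, then retreat upward and go round to the +y side of the pin.

```bash
python3 -m pendant '[[0.15,0,0,0,1],[0.3,0,0,0,1],[0.3,0,0,0,1],[0.3,0,0,0,1],[0.3,0,0,0,1],[-0.5,0,0,0,1],[-1.5,0,0,0,1],[-2.5,0,0,0,1],[-2.5,0,-3,0,1],[-2.5,0,-7,0,1]]' && python3 -m pendant '[[0,0,-1.5,0,1],[0,0,-1.5,0,1],[0,0,-1.5,0,1]]'; python3 go.py "[-50,127,280]"; python3 loc.py
```

```text
time: 9.8
tool_pos: [0.52, -0.0099, 0.2852]
tool_rot: [-0.004, 0.762, 0.648, -0.003]
wrist_force: [0.6, -0.5, 0.5]
gripper_width: 0.009
grasp_force: 0.0
time: 10.05
tool_pos: [0.5229, -0.0099, 0.3036]
tool_rot: [0.001, 0.761, 0.648, 0.001]
wrist_force: [0.2, 0.1, -0.4]
gripper_width: 0.0
grasp_force: 0.0
t 10.05 tip local mm [[-102.   -21.6  284.6]] turn needed deg 0.32 F [ 0.2  0.1 -0.4] w 0.00031514845559819753
shift cm [14.83  5.28  0.47]
top lball 56 med [-105.4   89.9   96.3] lo [-117.   80.   84.] hi [-92. 101. 106.]
top pin 61 med [-45.   95.7 224.4] lo [-61.  89. 215.] hi [-30. 103. 232.]
scene topball 70 med [-97.2  31.7 210.9] lo [-113.   16.  200.] hi [-87.  42. 218.]
scene lball 78 med [-96.7  92.9  91.3] lo [-109.   81.   75.] hi [-88. 103. 101.]
scene rball 65 med [-95.3 -88.9 149.3] lo [-110. -101.  133.] hi [-89. -80. 157.]
scene pin 37 med [-42.9 100.5 223. ] lo [-58.  92. 215.] hi [-31. 105. 226.]
```

```bash
python3 -m pendant '[[3.5,1.5,0,0,1],[7,3,0,0,1],[10.5,4.5,0,0,1],[14,5.2,0,0,1],[15,5.2,0,0,1],[15,5.2,2,0,1],[15,5.2,5,0,1],[15,5.2,8,0,1],[15,5.2,8,0,1],[15,5.2,8,0,1]]' && python3 go.py && python3 -m pendant '[[-1,0,0,0,1],[-1.5,0,0,0,1],[-2,0,0,0,1],[-2.5,0,0,0,1],[-3,0,0,0,1],[-3.5,0,0,0,1],[-4,0,0,0,1],[-4.5,0,0,0,1],[-5,0,0,0,1],[-5.5,0,0,0,1]]' && python3 -m pendant '[[0,0,0,0,1],[0,0,0,0,1],[0,0,0,0,1]]';python3 go.py; python3 loc.py
```

```text
time: 10.98
tool_pos: [0.5954, 0.1304, 0.2199]
tool_rot: [-0.002, 0.761, 0.649, -0.003]
wrist_force: [1.0, 0.2, 1.0]
gripper_width: 0.002
grasp_force: 0.0
t 10.9833 tip local mm [[-53.7 128.7 200.9]] turn needed deg 0.36 F [1.  0.2 1. ] w 0.001568098987417085
time: 11.82
tool_pos: [0.5887, 0.076, 0.2225]
tool_rot: [-0.0, 0.761, 0.649, -0.0]
wrist_force: [0.3, 0.6, 0.3]
gripper_width: 0.008
grasp_force: 0.0
time: 12.07
tool_pos: [0.5889, 0.0766, 0.2225]
tool_rot: [-0.0, 0.761, 0.649, 0.0]
wrist_force: [-0.3, 0.5, 1.3]
gripper_width: 0.007
grasp_force: 0.0
t 12.0667 tip local mm [[-51.2  74.6 203.5]] turn needed deg 0.37 F [-0.3  0.5  1.3] w 0.007280698618051228
top topball 53 med [-106.1   29.9  214.6] lo [-118.   22.  203.] hi [-93.  38. 222.]
top rball 70 med [-105.9  -90.7  153.1] lo [-118. -103.  139.] hi [-92. -80. 161.]
top pin 11 med [-43.9  30.5 226.2] lo [-60.  29. 223.] hi [-31.  33. 231.]
scene lball 78 med [-96.6  92.8  91.2] lo [-109.   80.   77.] hi [-89. 103. 100.]
scene rball 68 med [-96.3 -88.7 148.5] lo [-109. -100.  134.] hi [-89. -80. 158.]
scene pin 58 med [-40.4  69.9 221.2] lo [-55.  23. 214.] hi [-31.  86. 228.]
```

Pin has dropped to y≈29. I'll retreat and verify.

```bash
python3 -m pendant '[[2,0,0,0,1],[3,0,0,0,1],[3,0,-3,0,1],[3,0,-6,0,1],[3,0,-9,0,1],[3,-3,-10,0,1],[3,-6,-10,0,1],[3,-9,-10,0,1],[3,-9,-10,0,1],[3,-9,-10,0,1]]' && python3 go.py; python3 loc.py; python3 - <<'E'
from h import *
im=arm.get_image("scene")[0]
cv2.imwrite("pics/c5.png",np.clip(cv2.resize(im[60:260,180:400],None,fx=3,fy=3,interpolation=3)*1.5,0,255).astype(np.uint8))
E
```

```text
time: 13.0
tool_pos: [0.5033, 0.1212, 0.323]
tool_rot: [0.0, 0.76, 0.649, 0.0]
wrist_force: [0.7, 0.4, 0.6]
gripper_width: 0.003
grasp_force: 0.0
t 13.0 tip local mm [[-143.   104.5  304. ]] turn needed deg 0.48 F [0.7 0.4 0.6] w 0.002553336608871505
top topball 74 med [-105.5   27.6  215. ] lo [-117.   16.  200.] hi [-92.  40. 223.]
top rball 69 med [-106.   -91.1  152.8] lo [-118. -103.  140.] hi [-93. -81. 160.]
top pin 60 med [-45.9  27.4 226.2] lo [-60.  21. 218.] hi [-30.  34. 233.]
scene topball 82 med [-96.9  31.9 208.9] lo [-109.   16.  196.] hi [-88.  42. 219.]
scene lball 77 med [-97.1  92.7  91.3] lo [-110.   80.   75.] hi [-86. 103. 100.]
scene rball 68 med [-96.7 -88.1 148.6] lo [-117. -100.  132.] hi [-87. -81. 158.]
scene pin 41 med [-43.1  33.2 225.1] lo [-59.  22. 215.] hi [-30.  36. 229.]
```

View pics/c5.png

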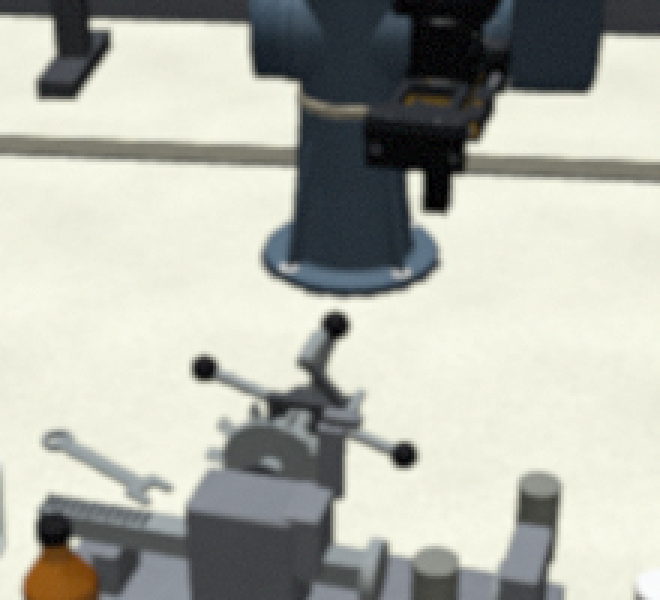

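The picture shows the pawl down, with its pin back at its starting place near (318,350). The top spoke leans one notch to +y, with its ball at (335,325), and the robot is clear of everything.

```bash
python3 -c "from bench import arm;print(arm.close_job())"
```

```text
the job is handed in; nothing more can be done
None
```

I backed the ram off one notch (wheel measured at about 0.62 rad, target 0.628), dropped the pawl home, left the robot clear of everything, and handed the job in; no verdict came back.

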